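Click the sliding stop of a spine-label jig into its notch and hold it

ROBOT

A 6-joint arm with a two-finger parallel gripper is mounted at the origin on the work surface. World frame = base frame: x ahead of the robot, y to its left, z up, the work surface at z = 0. Lengths are in m, angles in degrees, forces in N, time in s.
With the tool pointing down it reaches from about 0.4 to 0.825 m from the base axis. Payload 7 kg.
Tool frame: the origin (TCP) lies midway between the tips of the shut fingers; the grasp point (between the pads) lies 19 mm behind it; x points along the fingers, z is the direction in which the jaws open and shut, and the axes are right-handed (so a half turn about x gives the same grasp; the last joint's range is limited). The gripper opens to 88 mm and grips with 3 to 60 N. Pads are 19 mm wide; open, the fingers measure 130 mm over their backs; the gripper's body (78 mm by 193 mm) begins 47 mm behind the grasp point.
Start: joints at [86.694, 20.546, 0.682, 0, -70.136, -16.507], TCP at [0.229, 0.635, 0.227] pointing down, gripper open.
Joint ranges: [-176.03, 176.03], [-82.01, 121.73], [-58.28, 71.71], [-173.87, 95.51], [-174.79, -0.11], [-173.66, 173.66]. Speed limits (degrees/s): [136.94, 136.94, 172.46, 180, 180, 180].

INTERFACE

Orientations are given as [roll, pitch, yaw] about the fixed x, y, z axes, in that order (R = Rz(yaw) Ry(pitch) Rx(roll)).
In Python, from plant import ctrl gives the robot as it stands. The module is installed in compiled form; this text tells all that it offers.
- The arm moves only by the tool servo_tool, never from a script. Its argument "deltas" is a list of rows, each a list of 3 entries, a list of its own where there are three numbers: the turn, a rotation vector about the tool's x, y, z in degrees, then the shift along the tool's x, y, z in cm, then the finger opening in cm, from 0 to 8.76. A call has 1 to 5 rows; each row is the pose to reach, as a shift and turn from the pose measured when the call began, along the tool's axes at that moment; what a row does not reach only later rows make up. A row lasts 1/10 s, in which the tool goes at most 50 mm and 8.59 degrees, less where a joint would pass 70% of its speed; a pose out of reach is approached as far as the arm can. A call with a gripper value outside its range is refused whole. The fingers move at their own pace and stop on an object; the grip force is fixed at half the most. Time passes only in rows, so rows that repeat a pose let the fingers close. It gives the time, the measured TCP pose, the force and the opening at its end, in the units of the state.
- ctrl.get_obs(): the state, without advancing time (a new reading comes with each control period).
- ctrl.snapshot(name): name is "scene" or "side" or "wrist"; returns a dict with "image" (480x640x3 uint8, red, green, blue), "vertical_fov" (degrees; the focal length in pixels is half the picture's height over the tangent of half this angle, whatever the lens; pixels are square), "cx", "cy" (the principal point, pixels), "rvec" (rotation vector, rad) and "tvec" (3), from world to camera coordinates, as OpenCV has them. Camera axes: x right, y down, z forward; pixel columns grow to the right and rows downward; lengths in m; the calibration is good to about 2 mm. A picture is of the moment at which its call begins. There is no depth.
- ctrl.close_job(): hands the job in, once; it reports no verdict.
The state is a dict: "clock": time; "joint_pos": joint angles; "qvel": joint speeds; "tau": joint torques, N m; "tool_pos": TCP position; "orientation": TCP orientation; "force": force on the tool from outside, world axes, zero at the start; "moment": the same for the moment, N m; "opening": finger opening in m.
Only numpy, scipy, OpenCV 4.12 (cv2) and the standard library are available. Lean on these libraries where they do the work, as an engineer would, in place of code of your own. Each camera call takes 0.05 s, during which the arm holds its last target. There are 200 camera calls.

TASK

Grip the red tab of the sliding book stop on the white label jig and slide the stop along its rail, away from the end where it stands, until you feel the spring ball click into its one hidden notch. Do not run the stop into the far end; if you pass the notch, come back to it. Finish holding: keep the tab firmly gripped with the stop resting still in the notch when you stop, and leave the book, pen cup, stamp and label roll where they are.

Things in the scene. Friction and masses are not known exactly. Their poses are not given: they have to be found in the camera images.
- jig: The label jig, fixed to the table (it stands turned up to 20 degrees either way): white board 240 x 360 x 12 mm with an aluminium rail (26 mm wide, its top 34 mm above the table) running along the jig's y axis, 45 mm from the origin towards +x of the jig. Origin on the table, under the middle of the rail's length; z up. The board reaches from -140 to +100 mm in x. Two grey collars on the rail, 40 mm high above the table, mark the ends of travel.
- tab_grip (a point): Grip point of the red tab on the sliding stop, 76 mm above the table. The tab is an upright block 16 mm thick along the rail (jig y), 30 mm across it (jig x), standing from 49 to 94 mm above the table; this point is on its centre line, 18 mm below its top. Below it is the black saddle, 44 mm across and 40 mm along the rail. A thin aluminium fence reaches from the saddle over the board towards -x of the jig, top 46 mm above the table. The point's axes are those of the jig.
- stop (a joint): Travel of the sliding stop in m: 0 at the -y end of the rail, growing along +y of the jig to 0.160 at the far collar; it starts between 0 and 0.035. The rail drags with about 1 to 2 N. The notch is somewhere between 0.060 and 0.125, different each time, and cannot be seen. The ball runs level on the plain rail; within about 3 mm of the notch the stop is drawn in and a freed stop centres itself; once seated it takes about 13 to 14 N along the rail, either way, to push it out.
- ball (a joint): Spring ball of the detent, under the stop inside the rail: how far it is pressed in, in m. About 0.0035 while it runs along the plain rail, about 0.0012 when it sits in the notch (a very small travel: better felt than read).
- book: Bystander: blue hardback lying flat, 190 x 140 x 22 mm, origin under its centre.
- pen_cup: Bystander: black pen cup with pens, 76 mm wide, about 140 mm high with the pens, origin under its centre.
- stamp: Bystander: office hand stamp, 60 x 40 mm foot, 77 mm high, origin under its centre.
- label_roll: Bystander: roll of white labels lying flat on the jig's board, 52 mm wide, 22 mm high, origin under its centre.

How it is judged (in metres and radians):
On the way:
1. the gripped stop has been slid off along the rail, not yet in the notch (contact force between the fingers and stop above 18 N and distance between the grasp point and tab_grip below 0.035 m and value of joint stop above 0.042 m and value of joint ball above 0.003 m), for 0.1 s.
At the end, for the whole second after the job is handed in: The ball is seated in the notch (pressed in less than 2.2 mm, which means the stop is within about 1 mm of the notch's middle), the stop is still (under 5 mm/s), and the fingers are gripping its tab (over 18 N of contact, grasp point within 35 mm of the tab's grip point) (contact force between the fingers and stop above 18 N and distance between the grasp point and tab_grip below 0.035 m and value of joint ball below 0.0022 m and value of joint stop between 0.055 and 0.13 m and velocity of joint stop between -0.005 and 0.005 m/s); the arm keeps its last pose, push and grip.
It fails at once if the stop is run into the far end (value of joint stop above 0.157 m).
It fails at once if the book is disturbed (over 20 mm) (distance of book from where it was at the start of the episode above 0.02 m).
It fails at once if the pen cup is disturbed (over 20 mm) (distance of pen_cup from where it was at the start of the episode above 0.02 m).
It fails at once if the stamp is disturbed (over 20 mm) (distance of stamp from where it was at the start of the episode above 0.02 m).
It fails at once if the label roll is disturbed (over 20 mm) (distance of label_roll from where it was at the start of the episode above 0.02 m).
It also fails if it takes over 51 s, if anything falls off the work surface, if the arm or the gripper's body presses on something with over 40 N, if the wrist force passes 120 N, or if a joint passes its speed limit or range.

## Working session

There is one attempt and no reset: what is moved stays moved. The work goes in short steps, Python scripts to look and compute and a tool call to move; the robot and the scene stay as the last step left them, time stands still between calls to the robot, and variables do not carry over. Pictures are saved under pics/ and viewed, on a budget of 10 in all, crops included, one or two more only if the job needs it, and the job is handed in when it is done.

Besides the shell and the picture viewer there is one more tool, called after "Call:" as name([rows], argument=value, ...), one row to a line, values as JSON. servo_tool: Moves the arm, as the interface text tells. Its arguments: {"type":"object","properties":{"deltas":{"type":"array","items":{"type":"array"}}},"required":["deltas"]}

```bash
mkdir -p pics
cat > h.py <<'E'
import numpy as np, cv2
from plant import ctrl
from scipy.spatial.transform import Rotation as R
def snap(n):
    s=ctrl.snapshot(n); f=240/np.tan(np.radians(s["vertical_fov"])/2)
    K=np.array([[f,0,s["cx"]],[0,f,s["cy"]],[0,0,1]]); Rm=cv2.Rodrigues(np.array(s["rvec"],float))[0]; t=np.array(s["tvec"],float)
    return s["image"],K,Rm,t
def onplane(px,z,K,Rm,t):
    px=np.atleast_2d(px).astype(float); d=np.c_[px,np.ones(len(px))]@np.linalg.inv(K).T@Rm
    c=-Rm.T@t; return c+d*((z-c[2])/d[:,2])[:,None]
def ray(px,K,Rm,t):
    d=Rm.T@np.linalg.inv(K)@np.array([*px,1.]); return -Rm.T@t,d/np.linalg.norm(d)
def red(im):
    h=cv2.cvtColor(im,cv2.COLOR_RGB2HSV); return ((h[...,0]<8)|(h[...,0]>172))&(h[...,1]>140)&(h[...,2]>60)
def tri(a,b):
    (c1,d1),(c2,d2)=a,b; A=np.c_[d1,-d2]; s=np.linalg.lstsq(A,c2-c1,rcond=None)[0]
    p,q=c1+s[0]*d1,c2+s[1]*d2; return (p+q)/2,np.linalg.norm(p-q)
E
python3 - <<'E'
from h import *
ims=[]
for n in ("scene","side"):
    im,K,Rm,t=snap(n); cv2.imwrite(f"pics/{n}0.png",im[...,::-1])
    nn,l,st,c=cv2.connectedComponentsWithStats(red(im).astype(np.uint8))
    print(n,"cam",-Rm.T@t,[(st[i].tolist(),c[i].round(1).tolist()) for i in range(1,nn) if st[i,4]>30])
o=ctrl.get_obs();print(o["tool_pos"],o["orientation"],o["force"],o["opening"],o["clock"]); print(R.from_euler("xyz",o["orientation"],degrees=True).as_matrix().round(3))
E
```

```text
scene cam [ 1.18788678 -0.65904891  0.96589624] [([318, 256, 9, 7, 45], [322.2, 259.0]), ([39, 339, 29, 13, 51], [52.0, 343.8])]
side cam [ 0.1343675  -0.80455229  0.75737915] [([133, 155, 22, 10, 66], [144.5, 159.3]), ([335, 241, 13, 21, 187], [341.1, 250.8]), ([365, 369, 4, 23, 66], [366.5, 380.4])]
[0.22867423 0.63462311 0.22573501] [   5.31646402   89.9155985  -104.50183481] [0.40029029 0.1840958  0.32969466] 0.08767367731895885 0.1
[[-0.     0.941 -0.339]
 [-0.001 -0.339 -0.941]
 [-1.     0.     0.001]]
```

View pics/scene0.png

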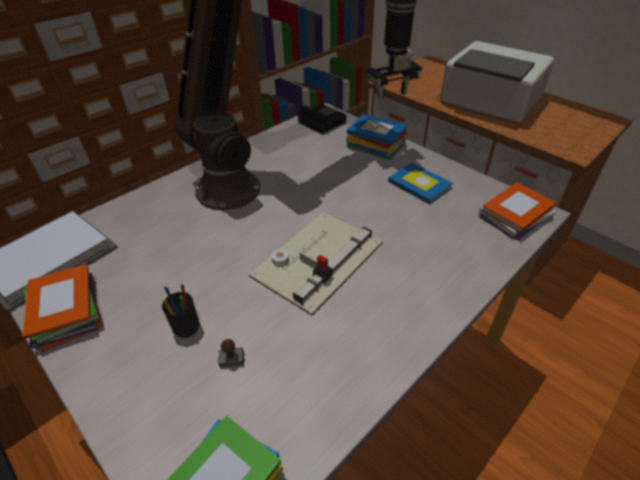

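View pics/side0.png

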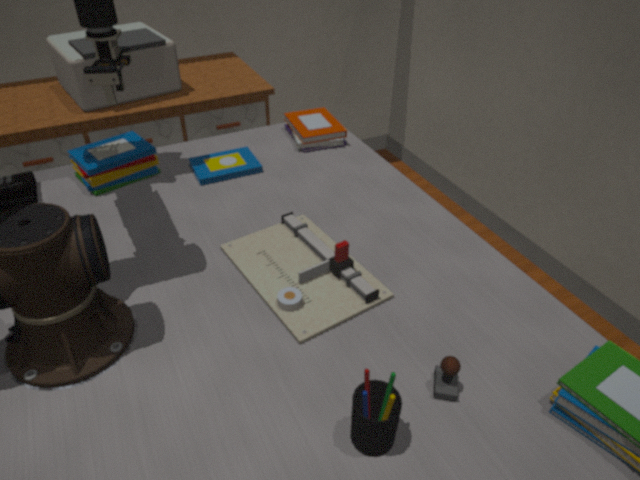

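The scene shows the red tab at about (322,262) with the rail running from (300,296) to (366,233). In the side view the tab is at (341,251) and the collars at about (372,296) and (288,217). The stop stands near the -y end. Bystanders: the pen cup and stamp are on the robot's right, the label roll is on the board, and the book is far left.

Run:
```python
from h import *
B={"scene":[(324,213),(382,240),(314,309),(250,273)],"side":[(220,246),(303,217),(392,293),(303,342)]}
tabs=[]
for n in ("scene","side"):
    im,K,Rm,t=snap(n); 
    P=onplane(B[n],.012,K,Rm,t)[:,:2]; print(n,P.round(3).tolist(),"sides",np.linalg.norm(P-np.roll(P,-1,0),axis=1).round(3))
    hsv=cv2.cvtColor(im,cv2.COLOR_RGB2HSV); h,s,v=[hsv[...,i].astype(int) for i in range(3)]
    m=((h>18)&(h<40)&(s>28)&(v>110)).astype(np.uint8)
    m=cv2.morphologyEx(m,cv2.MORPH_CLOSE,np.ones((9,9)))
    cs=cv2.findContours(m,0,2)[0]; w=np.zeros_like(m); cv2.fillPoly(w,[np.array(B[n])],1)
    c=max(cs,key=lambda c:(w*cv2.drawContours(np.zeros_like(m),[c],-1,1,-1)).sum())
    Q=onplane(c[:,0],.012,K,Rm,t)[:,:2].astype(np.float32); r=cv2.minAreaRect(Q); print("rect",r,np.linalg.norm(cv2.boxPoints(r)[0]-cv2.boxPoints(r)[1]))
    mm=((((h<9)|(h>170))&(s>130)&(v>40))).astype(np.uint8); k,l,st,ce=cv2.connectedComponentsWithStats(mm)
    j=min((i for i in range(1,k) if st[i,4]>20),key=lambda i:abs(ce[i]-np.mean(B[n],0)).sum()); print("tab",st[j],ce[j],"at z.0715",onplane(ce[j],.0715,K,Rm,t)); tabs.append(ray(ce[j],K,Rm,t))
print("tri",tri(*tabs))
```

```text
scene [[0.357, 0.142], [0.584, 0.177], [0.629, -0.164], [0.399, -0.205]] sides [0.229 0.344 0.233 0.349]
rect ((0.48999348282814026, -0.015298619866371155), (0.24007582664489746, 0.36221128702163696), 7.881163597106934) 0.36221126
tab [318 255  10  17 122] [322.29508197 263.28688525] at z.0715 [[ 0.56338096 -0.06707198  0.0715    ]]
side [[0.348, 0.14], [0.579, 0.165], [0.632, -0.175], [0.402, -0.216]] sides [0.232 0.344 0.233 0.36 ]
rect ((0.49077433347702026, -0.016598179936408997), (0.23911868035793304, 0.35902202129364014), 7.800655841827393) 0.35902202
tab [334 241  15  22 219] [341.19634703 251.24200913] at z.0715 [[ 0.56387313 -0.06647389  0.0715    ]]
tri (array([ 0.56357352, -0.06717108,  0.07193329]), np.float64(0.00032457058849267624))
```

The two views agree to within a millimetre. Board is 240 x 360 with yaw 7.8°, origin about (0.510,-0.013). The tab is at jig x 46 mm (expected 45), travel about 0.019. Moving.

Call:
servo_tool([
  [[-5.5, 0, 0], [0, 3.4, 3.4], 8.7],
  [[-11, 0, 0], [0, 6.8, 6.8], 8.7],
  [[-16.5, 0, 0], [0, 10.2, 10.2], 8.7],
  [[-22, 0, 0], [0, 13.6, 13.5], 8.7],
  [[-27.6, 0, 0], [0, 17, 16.8], 8.7],
])

```text
clock: 0.7
tool_pos: [0.3321, 0.4172, 0.2262]
orientation: [-20.7, 89.9, -102.6]
force: [1.2, -0.2, 1.1]
opening: 0.0868
```

```bash
cat >> h.py <<'E'
YAW=7.8; a=np.radians(YAW); JX=np.array([np.cos(a),np.sin(a),0]); JY=np.array([-np.sin(a),np.cos(a),0])
RT=np.c_[[0,0,-1.],np.cross(-JY,[0,0,-1.]),-JY]; O=np.array([.510,-.0133,0])
def need(p):
    o=ctrl.get_obs(); M=R.from_euler("xyz",o["orientation"],degrees=True).as_matrix(); p0=np.array(o["tool_pos"])
    print("clock",o["clock"],"tcp",p0.round(4),"q",np.round(o["joint_pos"],1),"F",np.round(o["force"],2),"open",round(o["opening"],4))
    print("turn",np.degrees(R.from_matrix(M.T@RT).as_rotvec()).round(2),"shift cm",(M.T@(np.array(p)-p0)*100).round(2),"jig F",np.round([o["force"]@JX,o["force"]@JY],2))
E
python3 -c "
from h import *
need([.5636,-.067,.200])"
```

```text
clock 0.7 tcp [0.3321 0.4172 0.2262] q [ 72.6   7.2 -17.2   0.  -65.7  25.5] F [ 1.16 -0.23  1.08] open 0.0868
turn [0.23 0.05 0.02] shift cm [ 2.65 16.16 51.18] jig F [ 1.12 -0.39]
```

Call:
servo_tool([
  [[0, 0, 0], [0, 1.4, 4.5], 8.7],
  [[0, 0, 0], [0, 2.8, 9], 8.7],
  [[0, 0, 0], [0, 4.2, 13.5], 8.7],
  [[0, 0, 0], [0, 5.6, 18], 8.7],
  [[0, 0, 0], [0, 7, 22.5], 8.7],
])

```text
clock: 1.2
tool_pos: [0.4332, 0.2024, 0.2266]
orientation: [24.6, 90.0, -57.4]
force: [0.9, 1.5, 0.7]
opening: 0.087
```

Call:
servo_tool([
  [[0, 0, 0], [0.5, 1.4, 4.5], 8.7],
  [[0, 0, 0], [1, 2.8, 9], 8.7],
  [[0, 0, 0], [1.5, 4.2, 13.5], 8.7],
  [[0, 0, 0], [2, 5.6, 18], 8.7],
  [[0, 0, 0], [2.6, 7, 22.5], 8.7],
])

```text
clock: 1.7
tool_pos: [0.5347, -0.0125, 0.2009]
orientation: [73.6, 89.9, -8.4]
force: [0.9, 0.6, -0.1]
opening: 0.087
```

```bash
python3 -c "
from h import *
need([.5636,-.067,.150])"
```

```text
clock 1.7 tcp [ 0.5347 -0.0125  0.2009] q [ 19.7   8.4 -19.2   0.  -62.3  78.4] F [ 0.95  0.64 -0.08] open 0.087
turn [ 0.27  0.02 -0.06] shift cm [5.09 2.1  5.8 ] jig F [1.02 0.5 ]
```

Call:
servo_tool([
  [[0, 0, 0], [1, 1, 3], 8.7],
  [[0, 0, 0], [2.5, 2.1, 5.8], 8.7],
  [[0, 0, 0], [5, 2.1, 5.8], 8.7],
  [[0, 0, 0], [5, 2.1, 5.8], 8.7],
  [[0, 0, 0], [5, 2.1, 5.8], 8.7],
])

```text
clock: 2.2
tool_pos: [0.5633, -0.0671, 0.1509]
orientation: [-26.1, 90.0, -108.0]
force: [-0.4, 0.4, 0.4]
opening: 0.0869
```

Run:
```python
from h import *
im,K,Rm,t=snap("wrist"); cv2.imwrite("pics/w1.png",im[...,::-1])
m=red(im).astype(np.uint8); n,l,st,c=cv2.connectedComponentsWithStats(m)
for i in range(1,n):
    if st[i,4]>100: print(st[i],c[i],onplane(c[i],.094,K,Rm,t))
need([.5636,-.067,.058])
```

```text
[ 303  224   23   53 1154] [313.8882149  250.40381282] [[ 0.56864402 -0.06513654  0.094     ]]
clock 2.25 tcp [ 0.5639 -0.0667  0.1518] q [ 13.   14.  -19.1   0.1 -56.9  85.1] F [-0.24  1.44 -0.25] open 0.0871
turn [ 0.31  0.04 -0.09] shift cm [ 9.38 -0.05  0.02] jig F [-0.04  1.46]
```

View pics/w1.png

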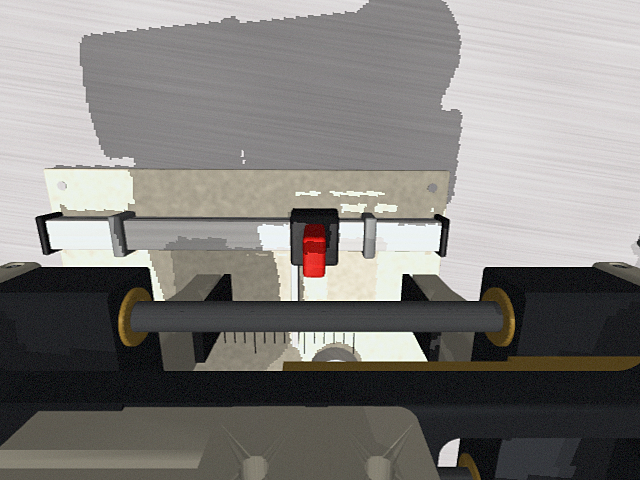

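The wrist view shows the tab at (314,250), midway between the fingers (about 210 and 417), with the jaws aligned to the rail. The stop is between the two grey collars at (120,235) and (369,235). Going down.

Call:
servo_tool([
  [[0, 0, 0], [2.5, 0, 0], 8.7],
  [[0, 0, 0], [5, 0, 0], 8.7],
  [[0, 0, 0], [7.5, 0, 0], 8.7],
  [[0, 0, 0], [9.2, 0, 0], 8.7],
  [[0, 0, 0], [9.2, 0, 0], 8.7],
])

```text
clock: 2.75
tool_pos: [0.5633, -0.066, 0.0591]
orientation: [-27.0, 90.0, -108.8]
force: [-0.6, -0.6, 1.1]
opening: 0.087
```

Call:
servo_tool([
  [[0, 0, 0], [0, 0, 0], 4.5],
  [[0, 0, 0], [0, 0, 0], 3],
  [[0, 0, 0], [0, 0, 0], 2.2],
  [[0, 0, 0], [0, 0, 0], 1],
  [[0, 0, 0], [0, 0, 0], 0],
])

```text
clock: 3.25
tool_pos: [0.5636, -0.066, 0.0597]
orientation: [48.1, 90.0, -33.7]
force: [0.4, -0.1, -0.0]
opening: 0.0527
```

```bash
python3 -c "
from h import *
need([.5636,-.067,.059])"
```

```text
clock 3.25 tcp [ 0.5636 -0.066   0.0597] q [ 13.1  19.9 -24.9   0.  -45.1  85. ] F [ 0.42 -0.13 -0.05] open 0.0527
turn [ 0.38  0.03 -0.04] shift cm [ 0.07 -0.02  0.1 ] jig F [ 0.4  -0.18]
```

Call:
servo_tool([
  [[0, 0, 0], [0, 0, 0], 0],
  [[0, 0, 0], [0, 0, 0], 0],
  [[0, 0, 0], [0, 0, 0], 0],
  [[0, 0, 0], [0, 0, 0], 0],
  [[0, 0, 0], [0, 0, 0], 0],
])

```text
clock: 3.75
tool_pos: [0.5635, -0.0659, 0.0596]
orientation: [48.5, 90.0, -33.4]
force: [-0.0, 0.4, 0.4]
opening: 0.0158
```

Call:
servo_tool([
  [[0, 0, 0], [0, 0, 0], 0],
  [[0, 0, 0], [0, 0, 0], 0],
  [[0, 0, 0], [0, 0, 0], 0],
  [[0, 0, 0], [0, 0, 0], 0],
  [[0, 0, 0], [0, 0, 0], 0],
])

```text
clock: 4.25
tool_pos: [0.5635, -0.0659, 0.0596]
orientation: [50.4, 90.0, -31.4]
force: [0.0, -1.3, 0.6]
opening: 0.0158
```

Run:
```python
from h import *
need([.5636,-.067,.059])
im,K,Rm,t=snap("wrist"); cv2.imwrite("pics/w2.png",im[...,::-1])
```

```text
clock 4.25 tcp [ 0.5635 -0.0659  0.0596] q [ 13.1  19.9 -24.9   0.  -45.1  85. ] F [ 0.02 -1.25  0.65] open 0.0158
turn [ 0.36  0.02 -0.03] shift cm [ 0.06 -0.01  0.11] jig F [-0.15 -1.24]
```

View pics/w2.png

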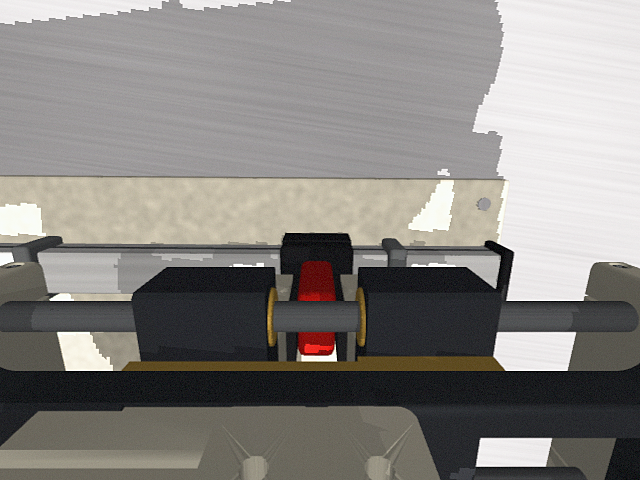

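The tab is held: red at (317,305) between the pads, opening 15.8 mm (tab 16 mm). Slide along tool -z (jig +y), quickly to about 0.047 first.

Call:
servo_tool([
  [[0, 0, 0], [0, 0, -0.5], 0],
  [[0, 0, 0], [0, 0, -1], 0],
  [[0, 0, 0], [0, 0, -1.6], 0],
  [[0, 0, 0], [0, 0, -2.2], 0],
  [[0, 0, 0], [0, 0, -2.6], 0],
])

```text
clock: 4.8
tool_pos: [0.5601, -0.0405, 0.0596]
orientation: [25.4, 89.9, -56.4]
force: [3.1, -5.0, -1.3]
opening: 0.0163
```

Call:
servo_tool([
  [[0, 0, 0], [0, 0, -0.1], 0],
  [[0, 0, 0], [0, 0, -0.2], 0],
  [[0, 0, 0], [0, 0, -0.3], 0],
  [[0, 0, 0], [0, 0, -0.4], 0],
  [[0, 0, 0], [0, 0, -0.5], 0],
])

```text
clock: 5.3
tool_pos: [0.5594, -0.0356, 0.0596]
orientation: [27.9, 89.9, -53.9]
force: [1.7, -3.1, -0.8]
opening: 0.016
```

Run:
```python
from h import *
need([.5636,-.067,.059]); print("travel", (np.array(ctrl.get_obs()["tool_pos"])-O)@JY+.08)
```

```text
clock 5.3 tcp [ 0.5594 -0.0356  0.0596] q [ 16.4  19.4 -25.9   0.1 -44.8  81.6] F [ 1.72 -3.08 -0.77] open 0.016
turn [ 0.36  0.08 -0.04] shift cm [ 0.07 -0.03  3.17] jig F [ 1.28 -3.29]
travel 0.051190330522186786
```

Call:
servo_tool([
  [[0, 0, 0], [0, 0, -0.1], 0],
  [[0, 0, 0], [0, 0, -0.2], 0],
  [[0, 0, 0], [0, 0, -0.25], 0],
])

```text
clock: 5.6
tool_pos: [0.5591, -0.033, 0.0596]
orientation: [28.9, 89.9, -53.0]
force: [1.9, -3.8, -0.2]
opening: 0.0157
```

Call:
servo_tool([
  [[0, 0, 0], [0, 0, -0.1], 0],
  [[0, 0, 0], [0, 0, -0.2], 0],
  [[0, 0, 0], [0, 0, -0.25], 0],
])

```text
clock: 5.9
tool_pos: [0.5587, -0.0304, 0.0596]
orientation: [34.3, 89.9, -47.5]
force: [1.0, -1.7, -1.0]
opening: 0.0158
```

Call:
servo_tool([
  [[0, 0, 0], [0, 0, -0.1], 0],
  [[0, 0, 0], [0, 0, -0.2], 0],
  [[0, 0, 0], [0, 0, -0.25], 0],
])

```text
clock: 6.2
tool_pos: [0.5584, -0.0278, 0.0596]
orientation: [37.0, 89.9, -44.8]
force: [1.6, -2.0, -1.2]
opening: 0.0158
```

Call:
servo_tool([
  [[0, 0, 0], [0, 0, -0.1], 0],
  [[0, 0, 0], [0, 0, -0.2], 0],
  [[0, 0, 0], [0, 0, -0.25], 0],
])

```text
clock: 6.5
tool_pos: [0.558, -0.0252, 0.0597]
orientation: [39.7, 89.9, -42.1]
force: [1.0, -2.4, -0.0]
opening: 0.0161
```

Call:
servo_tool([
  [[0, 0, 0], [0, 0, -0.1], 0],
  [[0, 0, 0], [0, 0, -0.2], 0],
  [[0, 0, 0], [0, 0, -0.25], 0],
])

```text
clock: 6.8
tool_pos: [0.5577, -0.0226, 0.0596]
orientation: [40.5, 89.9, -41.3]
force: [0.6, -1.1, -0.2]
opening: 0.016
```

Call:
servo_tool([
  [[0, 0, 0], [0, 0, -0.1], 0],
  [[0, 0, 0], [0, 0, -0.2], 0],
  [[0, 0, 0], [0, 0, -0.25], 0],
])

```text
clock: 7.1
tool_pos: [0.5573, -0.02, 0.0596]
orientation: [41.8, 89.9, -40.1]
force: [2.1, -2.8, -0.7]
opening: 0.0159
```

Call:
servo_tool([
  [[0, 0, 0], [0, 0, -0.1], 0],
  [[0, 0, 0], [0, 0, -0.2], 0],
  [[0, 0, 0], [0, 0, -0.25], 0],
])

```text
clock: 7.4
tool_pos: [0.5569, -0.0174, 0.0596]
orientation: [44.0, 89.9, -37.8]
force: [1.9, -2.8, -0.8]
opening: 0.016
```

Call:
servo_tool([
  [[0, 0, 0], [0, 0, -0.1], 0],
  [[0, 0, 0], [0, 0, -0.2], 0],
  [[0, 0, 0], [0, 0, -0.25], 0],
])

```text
clock: 7.7
tool_pos: [0.5566, -0.0148, 0.0596]
orientation: [46.1, 89.9, -35.7]
force: [1.9, -2.2, -1.4]
opening: 0.0155
```

Call:
servo_tool([
  [[0, 0, 0], [0, 0, -0.1], 0],
  [[0, 0, 0], [0, 0, -0.2], 0],
  [[0, 0, 0], [0, 0, -0.25], 0],
])

```text
clock: 8.0
tool_pos: [0.5562, -0.0122, 0.0596]
orientation: [50.5, 89.9, -31.3]
force: [1.5, -2.2, -2.0]
opening: 0.0157
```

Call:
servo_tool([
  [[0, 0, 0], [0, 0, -0.1], 0],
  [[0, 0, 0], [0, 0, -0.2], 0],
  [[0, 0, 0], [0, 0, -0.25], 0],
])

```text
clock: 8.3
tool_pos: [0.5559, -0.0096, 0.0596]
orientation: [50.0, 89.9, -31.9]
force: [1.7, -2.1, -0.7]
opening: 0.0156
```

Call:
servo_tool([
  [[0, 0, 0], [0, 0, -0.1], 0],
  [[0, 0, 0], [0, 0, -0.2], 0],
  [[0, 0, 0], [0, 0, -0.25], 0],
])

```text
clock: 8.6
tool_pos: [0.5555, -0.007, 0.0596]
orientation: [53.8, 89.9, -28.0]
force: [3.0, -3.0, -0.9]
opening: 0.0162
```

Call:
servo_tool([
  [[0, 0, 0], [0, 0, -0.1], 0],
  [[0, 0, 0], [0, 0, -0.2], 0],
  [[0, 0, 0], [0, 0, -0.25], 0],
])

```text
clock: 8.9
tool_pos: [0.5551, -0.0044, 0.0596]
orientation: [54.7, 89.9, -27.1]
force: [1.7, -1.8, -2.1]
opening: 0.016
```

Plain rail drag so far (about 2 N); travel about 0.082. Continuing.

Call:
servo_tool([
  [[0, 0, 0], [0, 0, -0.1], 0],
  [[0, 0, 0], [0, 0, -0.2], 0],
  [[0, 0, 0], [0, 0, -0.25], 0],
])

```text
clock: 9.2
tool_pos: [0.5548, -0.0018, 0.0596]
orientation: [59.9, 89.9, -21.9]
force: [1.2, -2.3, -1.2]
opening: 0.0157
```

Call:
servo_tool([
  [[0, 0, 0], [0, 0, -0.1], 0],
  [[0, 0, 0], [0, 0, -0.2], 0],
  [[0, 0, 0], [0, 0, -0.25], 0],
])

```text
clock: 9.5
tool_pos: [0.5545, 0.0009, 0.0596]
orientation: [62.3, 89.9, -19.5]
force: [1.5, -3.2, 0.1]
opening: 0.0156
```

Call:
servo_tool([
  [[0, 0, 0], [0, 0, -0.1], 0],
  [[0, 0, 0], [0, 0, -0.2], 0],
  [[0, 0, 0], [0, 0, -0.25], 0],
])

```text
clock: 9.8
tool_pos: [0.5541, 0.0034, 0.0596]
orientation: [63.2, 89.9, -18.6]
force: [2.3, -2.5, -2.1]
opening: 0.0162
```

Call:
servo_tool([
  [[0, 0, 0], [0, 0, -0.1], 0],
  [[0, 0, 0], [0, 0, -0.2], 0],
  [[0, 0, 0], [0, 0, -0.25], 0],
])

```text
clock: 10.1
tool_pos: [0.5537, 0.006, 0.0596]
orientation: [64.4, 89.9, -17.4]
force: [2.4, -3.4, -1.0]
opening: 0.0156
```

Call:
servo_tool([
  [[0, 0, 0], [0, 0, -0.1], 0],
  [[0, 0, 0], [0, 0, -0.2], 0],
  [[0, 0, 0], [0, 0, -0.25], 0],
])

```text
clock: 10.4
tool_pos: [0.5534, 0.0086, 0.0596]
orientation: [65.7, 89.9, -16.1]
force: [2.8, -2.2, -0.6]
opening: 0.0161
```

Call:
servo_tool([
  [[0, 0, 0], [0, 0, -0.1], 0],
  [[0, 0, 0], [0, 0, -0.2], 0],
  [[0, 0, 0], [0, 0, -0.25], 0],
])

```text
clock: 10.7
tool_pos: [0.553, 0.0112, 0.0596]
orientation: [68.8, 89.9, -13.0]
force: [2.8, -2.6, -0.2]
opening: 0.0157
```

Call:
servo_tool([
  [[0, 0, 0], [0, 0, -0.1], 0],
  [[0, 0, 0], [0, 0, -0.2], 0],
  [[0, 0, 0], [0, 0, -0.25], 0],
])

```text
clock: 11.0
tool_pos: [0.5527, 0.0143, 0.0596]
orientation: [91.5, 89.9, 9.7]
force: [0.8, 1.4, -0.7]
opening: 0.0161
```

Call:
servo_tool([
  [[0, 0, 0], [0, 0, -0.1], 0],
  [[0, 0, 0], [0, 0, -0.2], 0],
  [[0, 0, 0], [0, 0, -0.25], 0],
])

```text
clock: 11.3
tool_pos: [0.5522, 0.0174, 0.0596]
orientation: [108.0, 89.9, 26.2]
force: [0.7, 2.9, -1.3]
opening: 0.0158
```

Call:
servo_tool([
  [[0, 0, 0], [0, 0, -0.1], 0],
  [[0, 0, 0], [0, 0, -0.2], 0],
  [[0, 0, 0], [0, 0, -0.25], 0],
])

```text
clock: 11.6
tool_pos: [0.552, 0.0183, 0.0596]
orientation: [37.6, 89.9, -44.2]
force: [5.7, -11.3, -3.5]
opening: 0.0156
```

Call:
servo_tool([
  [[0, 0, 0], [0, 0, -0.1], 0],
  [[0, 0, 0], [0, 0, -0.2], 0],
  [[0, 0, 0], [0, 0, -0.25], 0],
])

```text
clock: 11.9
tool_pos: [0.552, 0.0186, 0.0596]
orientation: [9.4, 89.8, -72.3]
force: [7.3, -14.1, -3.6]
opening: 0.0161
```

Call:
servo_tool([
  [[0, 0, 0], [0, 0, -0.1], 0],
  [[0, 0, 0], [0, 0, -0.2], 0],
  [[0, 0, 0], [0, 0, -0.25], 0],
])

```text
clock: 12.2
tool_pos: [0.5519, 0.0188, 0.0596]
orientation: [1.4, 89.6, -80.3]
force: [7.4, -14.9, -2.7]
opening: 0.0158
```

Call:
servo_tool([
  [[0, 0, 0], [0, 0, -0.1], 0],
  [[0, 0, 0], [0, 0, -0.2], 0],
  [[0, 0, 0], [0, 0, -0.25], 0],
])

```text
clock: 12.5
tool_pos: [0.5519, 0.019, 0.0596]
orientation: [-1.5, 89.5, -83.2]
force: [6.1, -14.2, -3.1]
opening: 0.0159
```

There is the click: the force turned forward at y 0.014–0.017, then resistance rose to about 15 N at 0.0183–0.019. Easing back about 1 mm and relaxing.

Call:
servo_tool([
  [[0, 0, 0], [0, 0, 0.05], 0],
  [[0, 0, 0], [0, 0, 0.1], 0],
  [[0, 0, 0], [0, 0, 0.1], 0],
  [[0, 0, 0], [0, 0, 0.1], 0],
])

```text
clock: 12.9
tool_pos: [0.5521, 0.0178, 0.0596]
orientation: [-1.3, 89.4, -83.1]
force: [2.5, -3.7, -1.8]
opening: 0.016
```

Call:
servo_tool([
  [[0, 0, 0], [0, 0, 0], 0],
  [[0, 0, 0], [0, 0, 0], 0],
  [[0, 0, 0], [0, 0, 0], 0],
])

```text
clock: 13.2
tool_pos: [0.5521, 0.0177, 0.0596]
orientation: [-1.8, 89.4, -83.5]
force: [3.2, -2.9, -1.3]
opening: 0.0162
```

Run:
```python
from h import *
need([.5636,-.067,.059]); print("travel", (np.array(ctrl.get_obs()["tool_pos"])-O)@JY+.08)
```

```text
clock 13.2 tcp [0.5521 0.0177 0.0596] q [ 22.6  18.7 -27.2   0.8 -44.3  75.1] F [ 3.16 -2.92 -1.29] open 0.0162
turn [0.42 0.57 0.02] shift cm [ 0.15 -0.07  8.55] jig F [ 2.73 -3.33]
travel 0.10504508012797718
```

Probe backward to confirm the notch holds on that side as well.

Call:
servo_tool([
  [[0, 0, 0], [0, 0, 0.1], 0],
  [[0, 0, 0], [0, 0, 0.15], 0],
  [[0, 0, 0], [0, 0, 0.15], 0],
])

```text
clock: 13.5
tool_pos: [0.5522, 0.0173, 0.0596]
orientation: [0.1, 89.5, -81.7]
force: [-0.5, 5.4, 0.0]
opening: 0.0162
```

Call:
servo_tool([
  [[0, 0, 0], [0, 0, -0.02], 0],
  [[0, 0, 0], [0, 0, -0.02], 0],
  [[0, 0, 0], [0, 0, -0.02], 0],
])

```text
clock: 13.8
tool_pos: [0.5521, 0.0176, 0.0596]
orientation: [0.3, 89.5, -81.5]
force: [-0.1, 1.3, -0.5]
opening: 0.0157
```

Call:
servo_tool([
  [[0, 0, 0], [0, 0, 0], 0],
  [[0, 0, 0], [0, 0, 0], 0],
  [[0, 0, 0], [0, 0, 0], 0],
])

```text
clock: 14.1
tool_pos: [0.5522, 0.0176, 0.0596]
orientation: [0.4, 89.5, -81.4]
force: [0.9, 1.0, -0.6]
opening: 0.0159
```

Run:
```python
from h import *
need([.5636,-.067,.059]); print("travel", (np.array(ctrl.get_obs()["tool_pos"])-O)@JY+.08, np.round(ctrl.get_obs()["qvel"],2))
for n in ("wrist","side"):
    im,K,Rm,t=snap(n); cv2.imwrite(f"pics/{n}3.png",im[...,::-1])
```

```text
clock 14.1 tcp [0.5522 0.0176 0.0596] q [ 22.5  18.7 -27.1   0.7 -44.3  75.3] F [ 0.93  0.99 -0.64] open 0.0159
turn [ 0.42  0.48 -0.  ] shift cm [ 0.13 -0.08  8.54] jig F [1.05 0.85]
travel 0.10493049265522816 [ 0.11 -0.07  0.12 -0.02  0.04  0.  ]
```

View pics/wrist3.png

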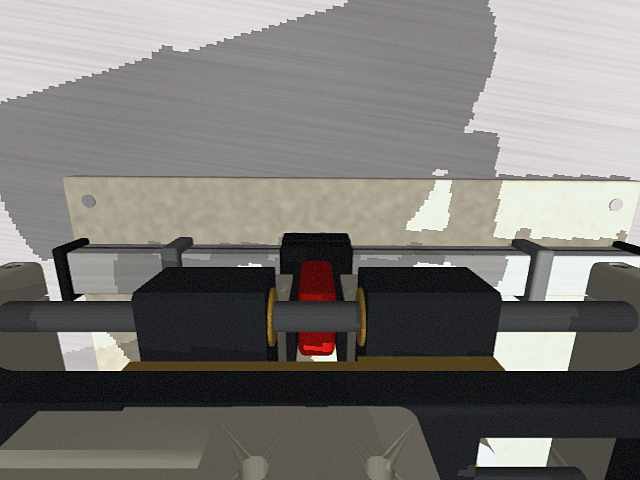

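View pics/side3.png

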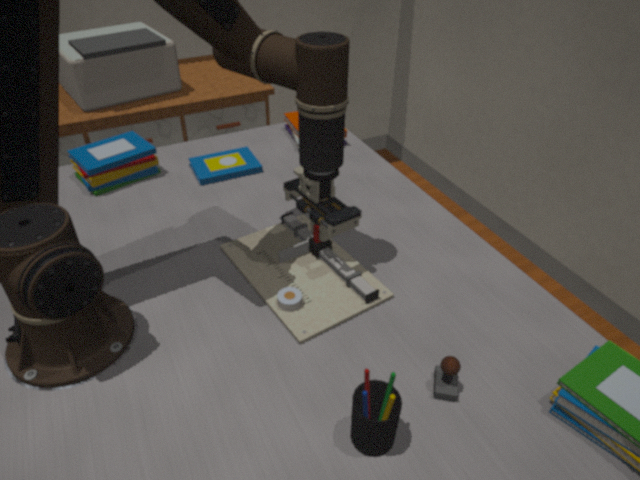

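The tab sits unchanged in the pads at (317,305), so it did not slip. The stop is between the collars at (178,250) and (535,270), and all bystanders are where they were. Residual rail force is about 1 N.

```bash
python3 -c "
from plant import ctrl
print(ctrl.close_job())"
```

```text
the job is handed in; nothing more can be done
None
```

I gripped the red tab, slid the stop along its rail until the ball clicked into the notch, and handed the job in at about 14 s with the tab still held. The hand-in gives no verdict, so seating is judged by feel; I could not read the ball joint directly.

- **Finding the notch:** Plain rail drag was about 2 N. At about 0.105 m of travel the force turned to help the slide, then resistance rose to about 15 N without breaking out. A probe the other way met resistance too (5.4 N after 0.4 mm).
- **Final state:** I centred the stop between those two resistances. Residual force along the rail was about 1 N, joint speeds were near zero, and the opening was 15.9 mm on the 16 mm tab.
- **Pictures:** The last two showed no slip in the pads and the book, pen cup, stamp and label roll in their original places.
- **Small discrepancy:** The tool tilted about 0.5° while pushing against the notch wall and stayed that way. I left it because it does not affect the grip.

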